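# Third hand: hold a key-hook board against a sprung stop

### The job

Take the key-hook board out of its wooden rack, turn it round so that its hooks face away from the jig's orange U-shaped stop, and press its bare back flat against the stop, outline on outline (ends and top edges even, clear of the jig's bed). Push the stop back until its black pointer stands over the green mark, never near its end, and keep that push steady for a few seconds as a third hand for the colleague who will drive the screws. Finish while still gripping the board and pressing it there, and leave the other things on the table where they are.

Things in the scene. Friction and masses are not known exactly. Their poses are not given: they have to be found in the camera images.
- board: key-hook board 8 x 140 x 90 mm (its x, y, z), 0.13 to 0.22 kg; four brass hooks stand 19 mm out of its white -x face at y = -55, -33, 33, 55 mm, 40 to 57 mm above the lower edge (middle 50 mm free); brown +x face: bare back. Origin: middle of its lower edge. Starts standing on that edge in the rack, 10 mm above the table, hooks pointing roughly away from the robot
- board_back (a point): centre of the board's bare back face: 4 mm along +x and 45 mm along +z from the board's origin; axes as the board's
- hook_row (a point): middle of the row of hooks, at their tips: 21 mm along -x and 50 mm along +z from the board's origin
- rack: pale wooden rack fixed to the table: base 80 x 130 x 10 mm (x, y, z), two rails 104 mm long that rise to 34 mm above the table; the slot between them, 10.5 mm wide, runs along its y. The board stands 24 mm deep in it and is drawn straight up. Origin: centre of its underside
- jig: jig fixed to the table: dark steel bed 150 x 170 x 8 mm (from 35 mm before to 115 mm behind its origin), blue block 150 mm wide, 55 mm tall, 65 to 105 mm behind the origin along +x. Origin: on the table, straight below the stop's front face at rest. The stop faces the jig's -x, roughly towards the robot; the board is pressed along the jig's +x
- stop_face (a point): centre of the front outline of the orange stop, 65 mm above the table, axes as the jig's; moves with the stop. The stop is a flat U 140 mm wide (y), 14 mm thick: crossbar 20 to 50 mm above the table, at each end an upright 30 mm wide from 20 to 110 mm; the 80 mm gap above the crossbar leaves room for a finger behind the board. Board in place: board_back on this point
- stop (a joint): how far the stop is pushed back along the jig's +x, m: 0 at rest, 0.025 at its end; a spring of 1000 N/m resists, so 0.010 is 10 N. The black pointer stands over the green mark from 0.006 to 0.014 (6 to 14 N) and over the red one from 0.014
- mug: dark green mug, 81 x 114 x 94 mm, bystander; origin under its centre
- drink_can: drink can, 66 mm across, 147 mm tall, bystander; origin under its centre
- pen_cup: red patterned tin with brushes, 72 mm across, 179 mm tall, bystander; origin under its centre
- balm_bottle: beige bottle, 38 x 58 x 239 mm, bystander; origin under its centre
- spray_can: yellow spray can, 64 mm across, 228 mm tall, bystander; origin under its centre
- food_tub: white food tub with red rim, 98 x 106 x 50 mm, bystander; origin under its centre
Mind the look-alikes: they are no part of the job. Leave any pink look-alike of the board alone.

How it is judged:
By the outcome, as a careful person would: the job done as asked, in the order asked, and still so for the second after the job is handed in, while the arm keeps its last pose, push and grip.
It also fails if it takes over 58 s, if anything falls off the work surface, if the arm or the gripper's body presses on something with over 40 N, if the wrist force passes 120 N, or if a joint passes its speed limit or range.

### The arm

A 7-joint arm with a two-finger parallel gripper is mounted at the origin on the work surface; the furniture and walls round the work are solid. World frame = base frame: x ahead of the robot, y to its left, z up, the work surface at z = 0. Lengths are in m, angles in rad, forces in N, time in s.
With the tool pointing down it reaches from about 0.425 to 1.025 m from the base axis. Payload 3.6 kg.
Tool frame: the origin (TCP) lies midway between the tips of the shut fingers; the grasp point (between the pads) lies 19 mm behind it (pinch_z is the distance from the TCP to the grasp point, in m); z points along the fingers, y is the line along which they close (so a half turn about z gives the same grasp; the last joint's range is limited). The gripper opens to 85 mm and grips with 20 to 120 N. Pads are 22 mm wide; open, the fingers measure 114 mm over their backs; the gripper's body (76 mm by 85 mm) begins 54 mm behind the grasp point. The pads swing forward as they close: fully open they stand 13 mm farther back than shut.
Start: joints at [1.101, 0.591, 0.048, 1.609, -0.033, 0.943, -0.034], TCP at [0.266, -0.674, 0.231] pointing down, gripper open.
Joint ranges: [-2.69, 2.69], [-0.47, 2.24], [-1.27, 1.36], [0.19, 2.51], [-1.53, 4.68], [0.08, 2.07], [-3.09, 3.09]. Speed limits (rad/s): [2.57, 2.57, 3.14, 3.14, 3.14, 3.14, 3.14].

### API

Orientations are given as [roll, pitch, yaw] about the fixed x, y, z axes, in that order (R = Rz(yaw) Ry(pitch) Rx(roll)).
In Python, from bench import * gives the robot as it stands.
- The arm moves only by the tool step_arm, never from a script. Its argument "motion" is a list that holds one entry, the list of rows, each a list of 4 numbers: the shift along the tool's x, y, z in mm, then the turn about the tool's z in rad. In form: [[[x, y, z, yaw], ...]]. A call has exactly 5 rows; each row shifts and turns the commanded pose from where the row before left it, along the tool's axes as they then stand; what a row does not reach is not made up. A row lasts 1/8 s, in which the tool goes at most 62.5 mm and 10.7 degrees, less where a joint would pass 70% of its speed; a pose out of reach is approached as far as the arm can. A call with a gripper value outside its range is refused whole. "gripper" is the opening, from 0 (shut) to 1 (fully open), set as the call begins (left out, the last holds). The fingers move at their own pace and stop on an object; "force" is the grip in N (left out, the last holds). Time passes only in rows, so rows that do not move let the fingers close, or fill a call up. It gives the time, the measured TCP pose, the force, the opening and the grip force at its end, in the units of the state.
- get_state(): the state, without advancing time (a new reading comes with each control period).
- grab_frame(name): name is "side" or "top"; returns a dict with "frame" (384x512x3 uint8, red, green, blue), "range_z" (384x512 float32, m along the optical axis (not along the pixel's ray), 0 where there is no reading), "vertical_fov" (degrees; the focal length in pixels is half the picture's height over the tangent of half this angle, whatever the lens; pixels are square), "cx", "cy" (the principal point, pixels), "position" and "orientation" of the camera in the world. Camera axes: x right, y up, looking along -z (the intrinsics and any distortion apply to the point x, -y, -z); pixel columns grow to the right and rows downward; lengths in m; the calibration is good to about 2 mm. A picture is of the moment at which its call begins.
- hand_in(): hands the job in; it is judged then, once.
The state is a dict: "t": time; "joints": joint angles; "dq": joint speeds; "tau": joint torques, N m; "ee_pos": TCP position; "tcp_rot": TCP orientation; "force": force on the tool from outside, world axes, zero at the start; "wrist_torque": the same for the moment, N m; "opening": opening from 0.0 (shut) to 1.0 (fully open); "gripper_force": force on a finger pad.
Only numpy, scipy, OpenCV 4.12 (cv2) and the standard library are available. Lean on these libraries where they do the work, as an engineer would, in place of code of your own. Each camera call takes 0.05 s, during which the arm holds its last target. There are 200 camera calls.

## Working session

There is one attempt and no reset: what is moved stays moved. The work goes in short steps, Python scripts to look and compute and a tool call to move; the robot and the scene stay as the last step left them, time stands still between calls to the robot, and variables do not carry over. Pictures are saved under pics/ and viewed, at most 10 in all, crops included, and the job is handed in when it is done.

Besides the shell and the picture viewer there is one more tool, called as name(argument=value, ...) on one line, values as JSON. step_arm: Moves the arm, as the interface text tells. Its arguments: {"type":"object","properties":{"motion":{"type":"array"},"gripper":{"type":"number"},"force":{"type":"number"}},"required":["motion"]}

```bash
mkdir -p pics; ls
python3 - <<'E'
from bench import *
import cv2,numpy as np,pickle
s=get_state();print({k:np.round(v,3) for k,v in s.items()})
F={}
for n in("side","top"):
    f=grab_frame(n);F[n]=f
    print(n,[k for k in f], f["vertical_fov"],f["cx"],f["cy"],f["position"],f["orientation"],{k:v for k,v in f.items() if k not in("frame","range_z")}.keys())
pickle.dump(F,open("f0.pkl","wb"))
im=np.vstack([F["side"]["frame"],F["top"]["frame"]])[:,:,::-1]
for n in F: cv2.imwrite(f"pics/{n}0.png",cv2.resize(F[n]["frame"][:,:,::-1],(800,600),interpolation=cv2.INTER_CUBIC))
E
```

```text
pics
{'t': np.float64(0.0), 'joints': array([ 1.102,  0.592,  0.048,  1.61 , -0.033,  0.943, -0.034]), 'dq': array([ 0.001,  0.001, -0.   , -0.   , -0.001, -0.   ,  0.002]), 'tau': array([-0.0000e+00, -5.4869e+01,  1.5470e+00, -1.9812e+01,  1.0000e-02,
        9.0000e-03, -0.0000e+00]), 'ee_pos': array([ 0.266, -0.674,  0.23 ]), 'tcp_rot': array([-3.139,  0.   ,  0.376]), 'force': array([-0.125, -0.028,  0.237]), 'wrist_torque': array([ 0.071, -0.001, -0.028]), 'gripper_force': np.float64(0.0), 'opening': np.float64(0.999)}
side ['frame', 'range_z', 'vertical_fov', 'cx', 'cy', 'position', 'orientation'] 43.37227825230031 257.3950629968756 184.96274566186452 [-0.07390359  1.27547051  0.80643891] [ 1.09495916  0.02375793 -2.74965734] dict_keys(['vertical_fov', 'cx', 'cy', 'position', 'orientation'])
top ['frame', 'range_z', 'vertical_fov', 'cx', 'cy', 'position', 'orientation'] 52.91655023320542 263.9880819958478 195.8931522400518 [ 0.30495002 -0.0065184   1.44957128] [ 0.13372807  0.00475961 -1.5955332 ] dict_keys(['vertical_fov', 'cx', 'cy', 'position', 'orientation'])
```

View pics/side0.png

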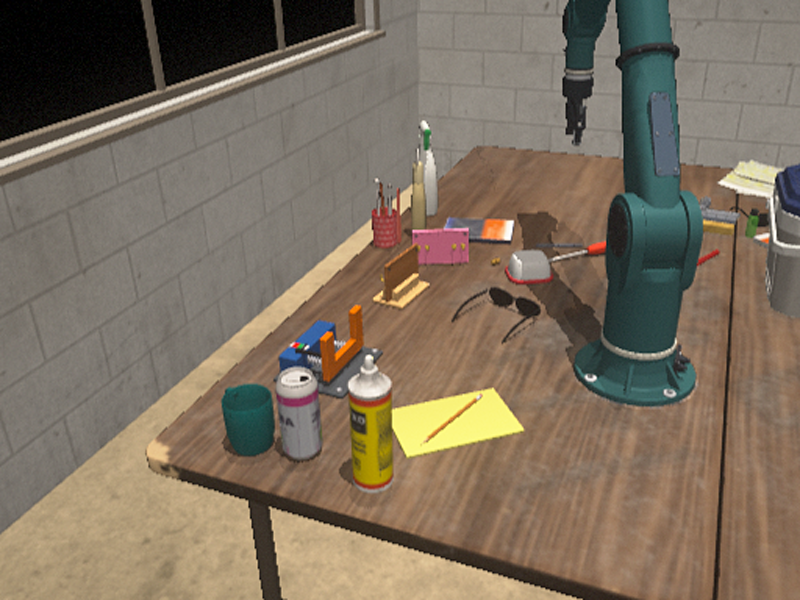

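View pics/top0.png

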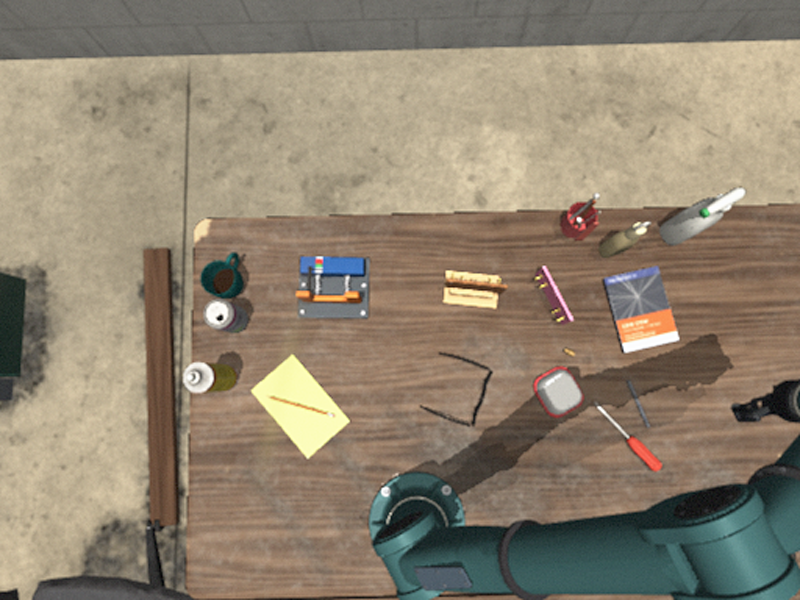

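The side view shows the brown board in the rack at (402,272), and the jig with its orange stop at (342,345). The top view shows them at (475,283) and (330,297). There are two candidates for the board: the brown one in the wooden rack, and a pink look-alike standing free at (440,247) side and (553,293) top. The brown one fits, because it has a brown back and is in the rack. I'll measure now and confirm it with a crop.

```bash
cat > h.py <<'E'
import numpy as np,cv2
from scipy.spatial.transform import Rotation as R
def cloud(f):
    h,w=f["range_z"].shape;fl=h/2/np.tan(np.radians(f["vertical_fov"])/2)
    v,u=np.mgrid[:h,:w];d=f["range_z"]
    p=np.stack([(u-f["cx"])*d/fl,-(v-f["cy"])*d/fl,-d],-1)
    P=p@R.from_euler("xyz",f["orientation"]).as_matrix().T+f["position"]
    P[d==0]=np.nan
    return P
def hsv(f): return cv2.cvtColor(f["frame"],cv2.COLOR_RGB2HSV)
E
python3 - <<'E'
from h import *;import pickle
F=pickle.load(open("f0.pkl","rb"));np.set_printoptions(precision=4,suppress=True)
for n in F:
    f=F[n];P=cloud(f);H=hsv(f);h,s,v=[H[...,i] for i in range(3)]
    tab=(abs(P[...,2])<.02)&(P[...,0]>.2)&(P[...,0]<.7)&(abs(P[...,1])<.4)
    print(n,"table z",np.nanmedian(P[tab][:,2]))
    o=(h>5)&(h<16)&(s>200)&(v>120)&(P[...,2]>.015)&(P[...,2]<.13)&(P[...,1]>0.02)&(P[...,0]>.3)
    Q=P[o];print("orange",len(Q),Q.min(0),Q.max(0),Q.mean(0))
    b=(P[...,2]>.045)&(P[...,2]<.13)&(P[...,0]>.45)&(P[...,0]<.8)&(P[...,1]<0.02)&(P[...,1]>-.2)
    Q=P[b];
    if len(Q): print("board",len(Q),Q.min(0),Q.max(0),Q.mean(0)); 
    t=P[b&(P[...,2]>(.088))]
    for nm,q in(("boardtop",t),("board all",Q),("orange top",P[o&(P[...,2]>.1)]),("orange all",P[o])):
        if len(q)<5: continue
        (cx,cy),(a,bb),ang=cv2.minAreaRect((q[:,:2]*1000).astype(np.float32)); print(nm,len(q),"rect",cx,cy,a,bb,ang,"zmax",q[:,2].max())
a=F["top"]["frame"][140:225,180:390];b=F["side"]["frame"][130:270,170:310]
cv2.imwrite("pics/c0.png",np.vstack([cv2.resize(a,(700,283),interpolation=3),cv2.copyMakeBorder(cv2.resize(b,(310,310),interpolation=3),0,0,0,390,0)])[:,:,::-1])
E
```

```text
side table z 0.0006282478954733328
orange 546 [0.3267 0.1215 0.0154] [0.5989 0.4825 0.1126] [0.5126 0.2019 0.0619]
board 306 [ 0.5212 -0.1999  0.0453] [ 0.5667 -0.076   0.1022] [ 0.5357 -0.1326  0.0747]
boardtop 89 rect 535.0392456054688 -137.6776123046875 124.29942321777344 14.458854675292969 84.27532958984375 zmax 0.10215546474821413
board all 306 rect 543.9404907226562 -139.71444702148438 126.46277618408203 32.53785705566406 80.0114974975586 zmax 0.10215546474821413
orange top 63 rect 515.7003784179688 193.2764892578125 140.22720336914062 15.353466987609863 88.34669494628906 zmax 0.11258388965777488
orange all 546 rect 473.7558898925781 330.1526794433594 124.8126220703125 404.70941162109375 26.834505081176758 zmax 0.11258388965777488
top table z 0.0005408446116184074
orange 1 [0.5122 0.1495 0.0463] [0.5122 0.1495 0.0463] [0.5122 0.1495 0.0463]
board 177 [ 0.5275 -0.199   0.0453] [ 0.5685 -0.0807  0.1078] [ 0.5397 -0.14    0.0827]
boardtop 97 rect 540.5962524414062 -139.2108612060547 118.07205200195312 9.680440902709961 81.67686462402344 zmax 0.10775962464261957
board all 177 rect 549.1195678710938 -141.3244171142578 120.03101348876953 27.827062606811523 82.47577667236328 zmax 0.10775962464261957
```

View pics/c0.png

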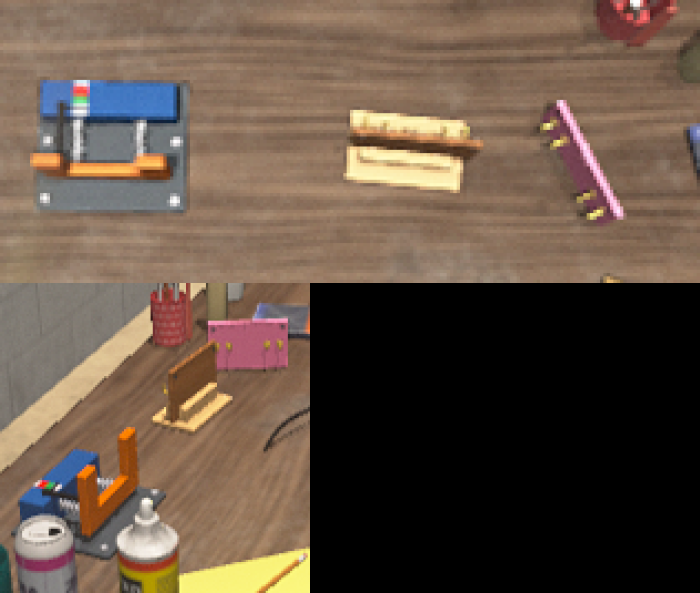

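The crop confirms it: the board in the rack is brown with hooks on its far side, and the standing one is pink. Next I'll refine the board face and ends, and the stop face and ends.

```bash
cat >> h.py <<'E'
def line(q,ref):
    # robust line through xy points: direction(along), angle
    vx,vy,x,y=cv2.fitLine((q[:,:2]*1000).astype(np.float32),cv2.DIST_HUBER,0,.01,.01).ravel()
    d=np.array([vx,vy]); d*=np.sign(d@ref); t=(q[:,:2]*1000-[x,y])@d
    n=np.array([d[1],-d[0]]);r=(q[:,:2]*1000-[x,y])@n
    return np.array([x,y]),d,t,r
E
python3 - <<'E'
from h import *;import pickle
F=pickle.load(open("f0.pkl","rb"));np.set_printoptions(precision=4,suppress=True)
for n in F:
    f=F[n];P=cloud(f);H=hsv(f);h,s,v=[H[...,i].astype(int) for i in range(3)]
    x,y,z=P[...,0],P[...,1],P[...,2]
    reg=(x>.45)&(x<.66)&(y<0)&(y>-.26)
    pink=(h>140)|(h<2)
    def rep(nm,m,ref=(0,1)):
        q=P[m]
        if len(q)<8: print(n,nm,len(q));return
        c,d,t,r=line(q,np.array(ref)); e=[c+d*t.min(),c+d*t.max()]
        print(n,nm,len(q),"ang",np.degrees(np.arctan2(d[1],d[0])).round(2),"ends",e[0].round(1),e[1].round(1),"r",r.min().round(1),r.max().round(1),"rms",r.std().round(2),"z",q[:,2].min().round(4),q[:,2].max().round(4))
    m=reg&~pink&(z>.04)&(z<.115)
    rep("board z>40",m); rep("board face brown",m&(h>5)&(h<14)&(s>120)&(z>.045)&(z<.095)); rep("board top",m&(z>.092))
    reg=(x>.42)&(x<.65)&(y>.08)&(y<.32)
    o=reg&(h>4)&(h<18)&(s>190)&(v>70)
    rep("stop all",o&(z>.018)); rep("stop front",o&(z>.025)&(z<.045)); rep("stop top",o&(z>.103)); rep("stop up",o&(z>.06))
    bl=reg&(h>100)&(h<125)&(s>140)&(z>.048); rep("block",bl)
    if bl.sum()>8: print(cv2.minAreaRect((P[bl][:,:2]*1000).astype(np.float32)))
    rk=(x>.45)&(x<.66)&(y<0)&(y>-.26)&(h>10)&(h<28)&(v>150)&(z>.004)&(z<.04); print("rack",rk.sum(),cv2.minAreaRect((P[rk][:,:2]*1000).astype(np.float32)))
E
```

```text
side board z>40 372 ang 81.71 ends [ 521.8 -224.8] [543.5 -75.5] r -20.2 27.1 rms 3.61 z 0.0402 0.1022
side board face brown 207 ang 81.84 ends [ 522.6 -218.6] [542.9 -77.1] r -5.8 9.5 rms 2.33 z 0.0453 0.0949
side board top 74 ang 81.83 ends [ 523.6 -220.6] [544.3 -76.1] r -7.5 7.8 rms 2.84 z 0.0921 0.1022
side stop all 581 ang 87.47 ends [508.4 121.5] [514.7 264.4] r -4.9 86.1 rms 6.28 z 0.0197 0.1126
side stop front 153 ang 87.14 ends [507.5 128.3] [514.2 263.9] r -4.0 14.1 rms 2.71 z 0.025 0.0449
side stop top 67 ang 88.0 ends [511.6 122.5] [516.6 263.4] r -6.5 10.1 rms 4.09 z 0.1033 0.1126
side stop up 275 ang 87.56 ends [509.2 121.5] [515.2 264.4] r -5.1 12.5 rms 4.07 z 0.06 0.1126
side block 255 ang 86.61 ends [588.8 117.9] [597.8 269.2] r -20.5 20.6 rms 11.08 z 0.048 0.059
((593.5847778320312, 193.5699462890625), (151.16168212890625, 39.35952377319336), 87.68122100830078)
rack 254 ((536.0957641601562, -140.12417602539062), (95.47615051269531, 134.3843536376953), 1.0786161422729492)
top board z>40 215 ang 82.16 ends [ 526.8 -218. ] [545.7 -80.3] r -14.1 25.8 rms 6.12 z 0.0406 0.1078
top board face brown 72 ang 81.94 ends [ 525.7 -216.4] [544.3 -85. ] r -1.0 5.9 rms 0.96 z 0.0453 0.0949
top board top 103 ang 81.99 ends [ 529.  -218.3] [548.3 -80.7] r -4.5 5.7 rms 2.67 z 0.0924 0.1078
top stop all 21 ang 89.21 ends [511.3 120.1] [511.7 153.2] r -1.0 9.1 rms 2.49 z 0.026 0.0849
top stop front 3
top stop top 0
top stop up 9 ang 93.28 ends [512.6 119.5] [511.1 146.4] r -1.8 7.7 rms 2.96 z 0.0712 0.0849
top block 289 ang 85.08 ends [591.4 113.7] [603.6 255.3] r -22.6 19.2 rms 10.82 z 0.0482 0.0639
((596.064697265625, 184.57723999023438), (141.24334716796875, 37.071197509765625), 87.27812957763672)
rack 499 ((547.1532592773438, -124.40484619140625), (145.1777801513672, 259.2529602050781), 8.830595970153809)
```

```bash
cat >> h.py <<'E'
def plan(tgt,yaw,n,dec=0):
    """rows (5 per call) from the present pose to tgt (mm, world) and tool yaw (rad)"""
    from bench import get_state
    s=get_state();p=np.array(s["ee_pos"])*1000;a=s["tcp_rot"][2]
    dy=(yaw-a) if abs(yaw-a)>3.5 else (yaw-a); p0=p.copy();a0=a;rows=[]
    for i in range(1,n+1):
        g=p0+(np.array(tgt)-p0)*i/n; d=g-p
        c,q=np.cos(a),np.sin(a)
        r=[round(c*d[0]+q*d[1],dec),round(q*d[0]-c*d[1],dec),round(-d[2],dec),round(-(a0+dy*i/n-a),3)]
        rows.append(r); p=p+np.array([c*r[0]+q*r[1],q*r[0]-c*r[1],-r[2]]); a-=r[3]
    print("t",s["t"],"pos",p0.round(1),"yaw",round(a0,4),"F",np.round(s["force"],1),"open",round(float(s["opening"]),3))
    for i in range(0,n,5): print([[float(v) for v in r] for r in rows[i:i+5]])
E
python3 -c "
from h import *
plan([537,-149,165],1.431,15)"
```

```text
t 0.1 pos [ 265.8 -673.7  230.2] yaw 0.3759 F [ 0.2 -0.4  0. ] open 1.002
[[30.0, -26.0, 4.0, -0.07], [31.0, -24.0, 5.0, -0.071], [33.0, -21.0, 4.0, -0.07], [34.0, -19.0, 4.0, -0.07], [36.0, -17.0, 5.0, -0.071]]
[[37.0, -14.0, 4.0, -0.07], [38.0, -11.0, 4.0, -0.07], [38.0, -9.0, 5.0, -0.071], [39.0, -6.0, 4.0, -0.07], [39.0, -4.0, 4.0, -0.07]]
[[40.0, -0.0, 5.0, -0.071], [39.0, 2.0, 4.0, -0.07], [39.0, 5.0, 5.0, -0.07], [39.0, 7.0, 4.0, -0.071], [38.0, 11.0, 4.0, -0.07]]
```

step_arm(motion=[[[30, -26, 4, -0.07], [31, -24, 5, -0.07], [33, -21, 4, -0.07], [34, -19, 4, -0.07], [36, -17, 5, -0.07]]], gripper=1)

```text
t: 0.72
ee_pos: [0.3567, -0.4982, 0.2088]
tcp_rot: [-3.141, -0.0, 0.728]
force: [0.5, -1.1, -0.2]
opening: 0.996
gripper_force: 0.0
```

step_arm(motion=[[[37, -14, 4, -0.07], [38, -11, 4, -0.07], [38, -9, 5, -0.07], [39, -6, 4, -0.07], [39, -4, 4, -0.07]]])

```text
t: 1.35
ee_pos: [0.4474, -0.3236, 0.1879]
tcp_rot: [-3.141, -0.0, 1.078]
force: [-0.2, 0.4, 0.1]
opening: 1.0
gripper_force: 0.0
```

step_arm(motion=[[[40, 0, 5, -0.07], [39, 2, 4, -0.07], [39, 5, 5, -0.07], [39, 7, 4, -0.07], [38, 11, 4, -0.07]]])

```text
t: 1.98
ee_pos: [0.5389, -0.1488, 0.1659]
tcp_rot: [-3.141, 0.0, 1.428]
force: [0.3, -0.8, -0.1]
opening: 0.998
gripper_force: 0.0
```

```bash
python3 -c "
from h import *;from bench import *
plan([537,-149,165],1.431,5)
print(np.round(get_state()['joints'],3))
for n in ('side','top'):
  f=grab_frame(n);r=(slice(120,290),slice(150,360)) if n=='side' else (slice(120,240),slice(200,380));cv2.imwrite(f'pics/{n}1.png',cv2.resize(f['frame'][r][:,:,::-1],None,fx=3.5,fy=3.5))
im=[cv2.imread(f'pics/{n}1.png') for n in('side','top')]
"
```

```text
t 1.975 pos [ 538.9 -148.8  165.9] yaw 1.428 F [ 0.3 -0.8 -0.1] open 0.998
[[-0.0, -0.0, 0.0, -0.001], [-0.0, -1.0, 0.0, -0.0], [-0.0, -0.0, 1.0, -0.001], [-0.0, -0.0, -0.0, -0.0], [-0.0, -1.0, -0.0, -0.001]]
[ 0.382  0.483 -0.261  2.031  0.199  0.652 -0.152]
```

step_arm(motion=[[[0, -2, 23, 0], [0, 0, 23, 0], [0, 0, 23, 0], [0, 0, 23, 0], [0, 0, 22, 0]]])

```text
t: 2.7
ee_pos: [0.5362, -0.1505, 0.0514]
tcp_rot: [-3.141, 0.001, 1.425]
force: [0.3, -0.3, 0.0]
opening: 0.995
gripper_force: 0.0
```

step_arm(motion=[[[0, 0, 0, 0], [0, 0, 0, 0], [0, 0, 0, 0], [0, 0, 0, 0], [0, 0, 0, 0]]], gripper=0.25, force=30)

```text
t: 3.32
ee_pos: [0.5371, -0.1497, 0.0528]
tcp_rot: [3.141, 0.0, 1.426]
force: [0.3, 0.2, 0.9]
opening: 0.247
gripper_force: 0.0
```

```bash
python3 -c "
from h import *;from bench import *
s=get_state();print(np.round(s['ee_pos'],4),s['opening'],s['force'])
f=grab_frame('side');g=grab_frame('top')
a=cv2.resize(f['frame'][120:220,210:330],(720,600))[:,:,::-1];cv2.imwrite('pics/g1.png',a)
"
```

```text
[ 0.5371 -0.1497  0.0528] 0.2472870490025738 [0.28098694 0.19509402 0.86944403]
```

View pics/g1.png

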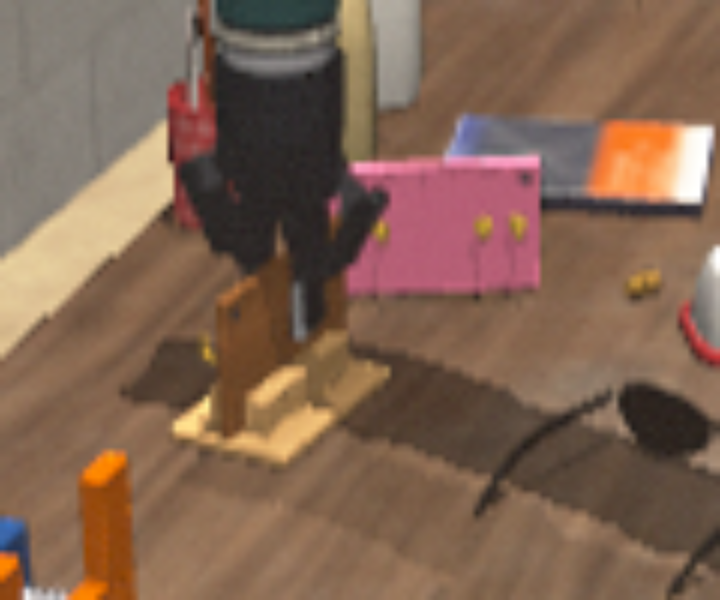

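The fingers straddle the brown board near its middle (305,300), with a hook visible at (208,350) on the far side. Closing now.

step_arm(motion=[[[0, 0, 0, 0], [0, 0, 0, 0], [0, 0, 0, 0], [0, 0, 0, 0], [0, 0, 0, 0]]], gripper=0, force=30)

```text
t: 4.05
ee_pos: [0.5373, -0.1497, 0.0524]
tcp_rot: [3.141, -0.0, 1.426]
force: [1.5, 0.1, 0.2]
opening: 0.089
gripper_force: 33.5
```

step_arm(motion=[[[0, 0, 0, 0], [0, 0, 0, 0], [0, 0, 0, 0], [0, 0, 0, 0], [0, 0, 0, 0]]])

```text
t: 4.68
ee_pos: [0.5373, -0.1497, 0.0524]
tcp_rot: [3.141, -0.0, 1.426]
force: [2.7, -0.8, 1.1]
opening: 0.09
gripper_force: 33.5
```

step_arm(motion=[[[0, 0, 0, 0], [0, 0, 0, 0], [0, 0, -4, 0], [0, 0, -10, 0], [0, 0, -14, 0]]], force=90)

```text
t: 5.3
ee_pos: [0.536, -0.1495, 0.0807]
tcp_rot: [-3.139, 0.0, 1.425]
force: [0.5, -0.2, -1.1]
opening: 0.082
gripper_force: 88.2
```

step_arm(motion=[[[0, 0, -18, 0], [0, 0, -20, 0], [0, 0, -20, 0], [0, 0, -20, 0], [0, 0, -14, 0]]])

```text
t: 5.92
ee_pos: [0.535, -0.1496, 0.1736]
tcp_rot: [-3.139, 0.0, 1.425]
force: [-0.1, -0.4, -1.6]
opening: 0.081
gripper_force: 88.2
```

```bash
python3 -c "
from h import *
plan([420,190,172],1.426+3.143+0.096,25)"
```

```text
t 5.925 pos [ 535.  -149.6  173.6] yaw 1.4251 F [-0.1 -0.4 -1.6] open 0.081
[[13.0, -7.0, 0.0, -0.13], [13.0, -4.0, 0.0, -0.129], [14.0, -3.0, 0.0, -0.13], [15.0, -2.0, 0.0, -0.129], [14.0, 1.0, 0.0, -0.13]]
[[14.0, 3.0, 0.0, -0.13], [14.0, 4.0, 0.0, -0.129], [13.0, 6.0, 1.0, -0.13], [12.0, 8.0, -0.0, -0.129], [11.0, 9.0, -0.0, -0.13]]
[[10.0, 10.0, -0.0, -0.13], [8.0, 12.0, -0.0, -0.129], [7.0, 13.0, -0.0, -0.13], [5.0, 13.0, -0.0, -0.129], [3.0, 14.0, -0.0, -0.13]]
[[2.0, 14.0, 0.0, -0.13], [-1.0, 14.0, 0.0, -0.129], [-2.0, 15.0, 0.0, -0.13], [-4.0, 13.0, 0.0, -0.129], [-6.0, 13.0, 0.0, -0.13]]
[[-8.0, 13.0, 0.0, -0.13], [-9.0, 11.0, 0.0, -0.129], [-10.0, 10.0, 1.0, -0.13], [-12.0, 8.0, -0.0, -0.129], [-12.0, 7.0, -0.0, -0.13]]
```

step_arm(motion=[[[13, -7, 0, -0.13], [13, -4, 0, -0.13], [14, -3, 0, -0.13], [15, -2, 0, -0.13], [14, 1, 0, -0.13]]])

```text
t: 6.55
ee_pos: [0.5116, -0.0815, 0.1724]
tcp_rot: [-3.139, -0.001, 2.08]
force: [-0.5, -0.9, -1.5]
opening: 0.082
gripper_force: 88.1
```

step_arm(motion=[[[14, 3, 0, -0.13], [14, 4, 0, -0.13], [13, 6, 0, -0.13], [12, 8, 0, -0.13], [11, 9, 0, -0.13]]])

```text
t: 7.18
ee_pos: [0.4889, -0.0138, 0.1724]
tcp_rot: [-3.139, -0.002, 2.73]
force: [0.2, 0.1, -1.6]
opening: 0.082
gripper_force: 88.1
```

step_arm(motion=[[[10, 10, 0, -0.13], [8, 12, 0, -0.13], [7, 13, 0, -0.13], [5, 13, 0, -0.13], [3, 14, 0, -0.13]]])

```text
t: 7.8
ee_pos: [0.4657, 0.0533, 0.1724]
tcp_rot: [-3.14, -0.003, -2.904]
force: [-0.3, 0.2, -1.9]
opening: 0.08
gripper_force: 88.1
```

step_arm(motion=[[[2, 14, 0, -0.13], [-1, 14, 0, -0.13], [-2, 15, 0, -0.13], [-4, 13, 0, -0.13], [-6, 13, 0, -0.13]]])

```text
t: 8.43
ee_pos: [0.4425, 0.1202, 0.1724]
tcp_rot: [-3.141, -0.003, -2.254]
force: [0.8, -0.2, -1.7]
opening: 0.083
gripper_force: 88.1
```

step_arm(motion=[[[-8, 13, 0, -0.13], [-9, 11, 0, -0.13], [-10, 10, 0, -0.13], [-12, 8, 0, -0.13], [-12, 7, 0, -0.13]]])

```text
t: 9.05
ee_pos: [0.4193, 0.188, 0.1723]
tcp_rot: [3.141, -0.004, -1.604]
force: [0.1, 0.3, -2.3]
opening: 0.082
gripper_force: 88.1
```

```bash
python3 -c "
from h import *;from bench import *;import pickle
s=get_state();print(np.round(s['ee_pos'],4),s['tcp_rot'],s['joints'])
F={n:grab_frame(n) for n in('side','top')};pickle.dump(F,open('f1.pkl','wb'))
a=cv2.resize(F['side']['frame'][130:280,160:310],(450,450));b=cv2.resize(F['top']['frame'][140:260,160:280],(350,350));b=cv2.copyMakeBorder(b,0,100,0,0,0)
cv2.imwrite('pics/g2.png',np.hstack([a,b])[:,:,::-1])"
```

```text
[0.4193 0.188  0.1723] [ 3.14109236 -0.00359904 -1.60374927] [ 0.31495043  0.60432606 -1.15118319  2.20986706  0.7822755   0.83126743
  1.75766785]
```

View pics/g2.png

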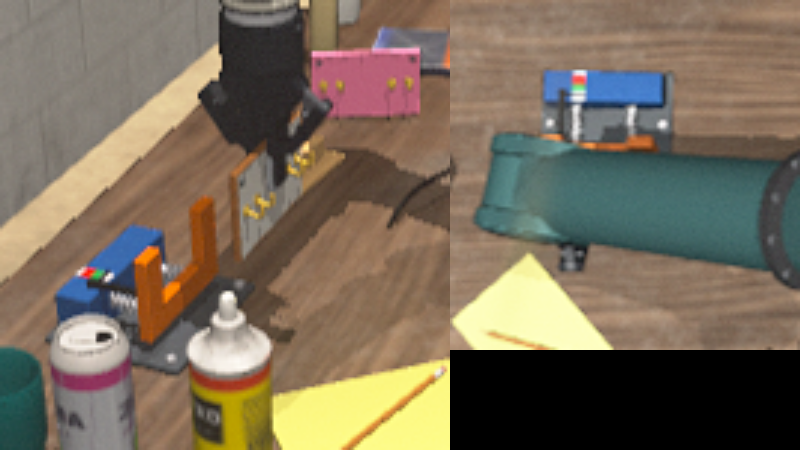

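The side view shows the board held with its white hook face towards the robot. It sits upright in front of and above the stop (stop at about (175,270)), and the arm hides it in the top view. Next I'll measure the held board against the stop.

```bash
cat > m.py <<'E'
from h import *;from bench import *;import pickle,sys
def measure(F,save=None):
    for n in F:
        f=F[n];P=cloud(f);H=hsv(f);h,s,v=[H[...,i].astype(int) for i in range(3)]
        x,y,z=P[...,0],P[...,1],P[...,2]
        reg=(x>.38)&(x<.65)&(y>.08)&(y<.30)&(z>.017)&(z<.26)
        w=reg&(s<60)&(v>95)&(x<.56); o=reg&(h>4)&(h<18)&(s>190)&(v>70)
        for nm,m in(("white",w),("stop",o),("stopup",o&(z>.06))):
            m=cv2.morphologyEx(m.astype(np.uint8),cv2.MORPH_OPEN,np.ones((2,2)))>0
            q=P[m]
            if len(q)<30: print(n,nm,len(q));continue
            c,d,t,r=line(q,np.array([0,1.])); k=abs(r)<6; q=q[k];t=t[k]
            lo,hi=np.percentile(t,[.5,99.5])
            print(n,nm,len(q),"ang",np.degrees(np.arctan2(d[1],d[0])).round(2),"ends",(c+d*lo).round(1),(c+d*hi).round(1),"rms",r[k].std().round(2),"z",np.percentile(q[:,2],[.5,99.5]).round(4))
            A=np.c_[q[:,1:],np.ones(len(q))]; print("   x=a*y+b*z+c",np.linalg.lstsq(A,q[:,0],rcond=None)[0].round(4))
if __name__=="__main__":
    F=pickle.load(open('f1.pkl','rb')) if len(sys.argv)>1 else {n:grab_frame(n) for n in('side','top')}
    s=get_state();print(np.round(s['ee_pos'],4),np.round(s['tcp_rot'],4),np.round(s['force'],1))
    measure(F)
E
python3 m.py 1
```

```text
[0.419  0.1894 0.1724] [ 3.1408e+00 -1.1000e-03 -1.6054e+00] [-0.1 -1.  -1.6]
side white 345 ang 0.0 ends [0. 0.] [0. 0.] rms 0.0 z [-0.0023  0.2409]
   x=a*y+b*z+c [ 0.1725 -0.7644  0.5098]
side stop 567 ang 0.0 ends [0. 0.] [0. 0.] rms 0.0 z [-0.001   0.1103]
   x=a*y+b*z+c [ 0.0032 -0.063   0.5163]
side stopup 232 ang 87.83 ends [509.  121.3] [514.4 263.2] rms 2.08 z [0.0519 0.1106]
   x=a*y+b*z+c [0.0392 0.0039 0.5039]
top white 16 ang 94.23 ends [546.9 147. ] [541.2 224.6] rms 2.85 z [0.0012 0.0439]
   x=a*y+b*z+c [-0.0582  0.0248  0.5543]
top stop 0
top stopup 0
```

```bash
sed -i 's/m=cv2.morphologyEx.*$/m=m\&(cv2.morphologyEx(m.astype(np.uint8),cv2.MORPH_OPEN,np.ones((3,3)))>0)/; s/(s<60)&(v>95)&(x<.56)/(s<70)\&(v>80)\&(x<xm)/; s/if len(q)<30/q=q[~np.isnan(q[:,0])]\n            if len(q)<30/; s/^def measure.*/def measure(F,xm=.44):/' m.py; python3 m.py 1
```

```text
[0.419  0.1894 0.1724] [ 3.1408e+00 -1.1000e-03 -1.6054e+00] [-0.1 -1.  -1.6]
side white 309 ang 88.35 ends [411.  123.4] [414.9 256.9] rms 1.39 z [0.1305 0.2159]
   x=a*y+b*z+c [ 0.0297 -0.0074  0.4085]
side stop 471 ang 87.68 ends [509.  124.6] [514.6 263.2] rms 2.21 z [0.0222 0.1109]
   x=a*y+b*z+c [0.0378 0.017  0.5034]
side stopup 203 ang 87.66 ends [509.7 127.2] [515.3 263.5] rms 2.42 z [0.0608 0.1113]
   x=a*y+b*z+c [0.0379 0.0102 0.5041]
top white 0
top stop 0
top stopup 0
```

```bash
python3 -c "
from h import *
plan([419,194,63],-1.611,10)
plan([419+76-0,194,172.4],-1.6054,10)"
```

```text
t 9.15 pos [419.  189.4 172.4] yaw -1.6054 F [-0.1 -1.  -1.6] open 0.082
[[-0.0, 0.0, 11.0, 0.001], [-1.0, 0.0, 11.0, 0.0], [-0.0, 0.0, 11.0, 0.001], [-1.0, 0.0, 11.0, 0.0], [-0.0, 0.0, 11.0, 0.001]]
[[-1.0, 0.0, 11.0, 0.0], [-0.0, 0.0, 11.0, 0.001], [-1.0, 0.0, 11.0, 0.0], [-0.0, 0.0, 11.0, 0.001], [-1.0, 0.0, 10.0, 0.001]]
t 9.15 pos [419.  189.4 172.4] yaw -1.6054 F [-0.1 -1.  -1.6] open 0.082
[[-1.0, -8.0, 0.0, 0.0], [-0.0, -7.0, 0.0, 0.0], [-1.0, -8.0, 0.0, 0.0], [-1.0, -7.0, 0.0, 0.0], [-1.0, -8.0, 0.0, 0.0]]
[[-0.0, -7.0, 0.0, 0.0], [-1.0, -8.0, 0.0, 0.0], [-1.0, -8.0, 0.0, 0.0], [-1.0, -7.0, 0.0, 0.0], [-0.0, -8.0, 0.0, 0.0]]
```

step_arm(motion=[[[-1, 0, 11, 0.006], [-1, 0, 11, 0], [-1, 0, 11, 0], [-1, 0, 11, 0], [-1, 0, 11, 0]]])

```text
t: 9.78
ee_pos: [0.4203, 0.1941, 0.1164]
tcp_rot: [3.141, -0.0, -1.614]
force: [0.2, 1.0, -1.5]
opening: 0.08
gripper_force: 88.1
```

step_arm(motion=[[[0, 0, 11, 0], [0, 0, 11, 0], [0, 0, 11, 0], [0, 0, 11, 0], [0, 0, 10, 0]]])

```text
t: 10.4
ee_pos: [0.4203, 0.1941, 0.0626]
tcp_rot: [3.142, -0.0, -1.614]
force: [-0.6, -0.7, -1.1]
opening: 0.081
gripper_force: 88.1
```

step_arm(motion=[[[0, -10, 0, 0], [-1, -15, 0, 0], [-1, -15, 0, 0], [-1, -15, 0, 0], [0, -12, 0, 0]]])

```text
t: 11.02
ee_pos: [0.4888, 0.1943, 0.0634]
tcp_rot: [-3.141, 0.0, -1.614]
force: [-0.3, 0.5, -1.8]
opening: 0.084
gripper_force: 88.2
```

```bash
python3 -c "
from h import *;from bench import *;import pickle
from m import measure
s=get_state();print(np.round(s['ee_pos'],4),s['tcp_rot'],s['joints'].round(3),s['force'].round(1))
F={n:grab_frame(n) for n in('side','top')};pickle.dump(F,open('f2.pkl','wb'))
measure(F,.52)
a=cv2.resize(F['side']['frame'][175:255,180:260],(480,480),interpolation=3);b=cv2.resize(F['top']['frame'][140:230,170:260],(320,320));b=cv2.copyMakeBorder(b,0,160,0,0,0)
cv2.imwrite('pics/g3.png',np.hstack([a,b])[:,:,::-1])"
```

```text
[0.4888 0.1943 0.0634] [-3.14113655e+00  3.79679550e-04 -1.61421975e+00] [ 0.182  0.804 -0.932  2.137  1.021  0.745  1.653] [-0.3  0.5 -1.8]
side white 339 ang 87.64 ends [479.4 132.1] [484.8 262.9] rms 1.81 z [0.0218 0.2588]
   x=a*y+b*z+c [ 0.0413 -0.0012  0.4743]
side stop 211 ang 77.35 ends [511.1 233.9] [517.9 264.5] rms 2.48 z [0.0231 0.111 ]
   x=a*y+b*z+c [ 0.1978 -0.0015  0.465 ]
side stopup 120 ang 79.47 ends [512.  235.4] [517.5 264.9] rms 2.38 z [0.0605 0.1114]
   x=a*y+b*z+c [0.1781 0.0093 0.469 ]
top white 27
top stop 0
top stopup 0
```

View pics/g3.png

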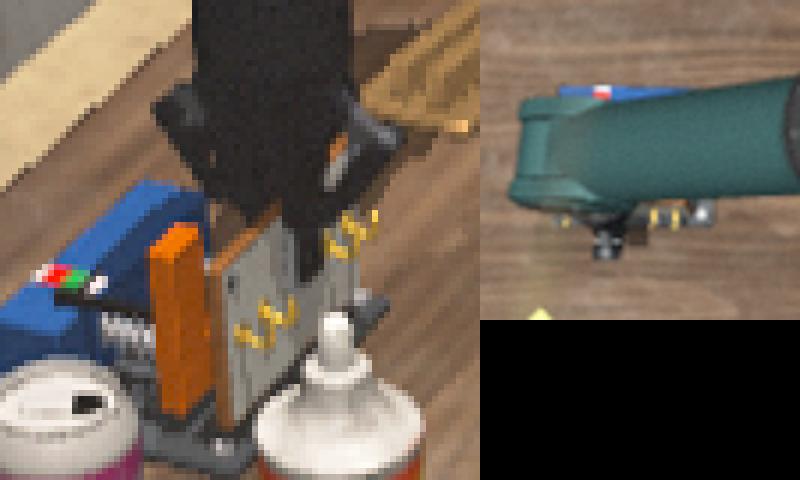

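The side view shows the board upright just in front of the stop, with its left end at crop (218,340) and the stop's upright at (180,320). The heights look alike. I'll compare the end edges and top edges with sub-pixel ray casts.

Run:
```python
from h import *;import pickle
F0=pickle.load(open('f0.pkl','rb'))['side'];F2=pickle.load(open('f2.pkl','rb'))['side']
print(F0['position'],F2['position'])
for f,c in((F0,(203,218)),(F2,(203,226))):
    for r in (215,222,229,236,243): print(r,[tuple(int(k) for k in p) for p in f['frame'][r,c[0]:c[1]]])
print("vertical col stop",[ (r,*map(int,F0['frame'][r,213])) for r in range(206,218)])
print("vertical col board",[ (r,*map(int,F2['frame'][r,219])) for r in range(210,226)])
```

```text
[-0.07390359  1.27547051  0.80643891] [-0.07390359  1.27547051  0.80643891]
215 [(58, 106, 172), (51, 100, 167), (96, 88, 127), (236, 122, 67), (255, 135, 0), (250, 129, 0), (252, 132, 0), (250, 126, 0), (204, 95, 4), (124, 61, 22), (113, 70, 44), (43, 56, 83), (116, 90, 74), (143, 110, 88), (139, 108, 87)]
222 [(39, 57, 86), (58, 58, 83), (154, 74, 5), (148, 72, 22), (147, 71, 19), (150, 74, 13), (134, 67, 23), (140, 69, 21), (141, 69, 23), (138, 68, 19), (136, 71, 31), (104, 89, 81), (85, 85, 87), (133, 131, 133), (113, 107, 110)]
229 [(144, 141, 144), (97, 92, 92), (149, 130, 123), (145, 68, 18), (146, 72, 19), (150, 75, 23), (159, 78, 16), (137, 72, 22), (139, 68, 22), (135, 67, 21), (135, 66, 21), (184, 88, 7), (255, 132, 0), (215, 100, 0), (131, 63, 14)]
236 [(105, 106, 107), (100, 104, 108), (102, 101, 105), (134, 76, 35), (144, 70, 20), (146, 75, 23), (147, 74, 24), (144, 73, 22), (143, 68, 15), (143, 70, 22), (144, 73, 23), (138, 68, 20), (136, 66, 14), (138, 69, 24), (114, 61, 33)]
243 [(65, 62, 63), (52, 47, 45), (60, 58, 58), (61, 49, 45), (117, 66, 39), (111, 58, 31), (1
[... 1837 characters left out ...]
3, 140, 123), (84, 73, 65), (64, 58, 55), (159, 150, 143), (240, 233, 221), (235, 226, 216)]
vertical col stop [(206, 110, 102, 116), (207, 68, 97, 154), (208, 46, 75, 123), (209, 43, 55, 79), (210, 46, 54, 84), (211, 37, 50, 84), (212, 52, 57, 77), (213, 67, 58, 64), (214, 96, 61, 47), (215, 113, 70, 44), (216, 139, 71, 34), (217, 148, 72, 35)]
vertical col board [(210, 82, 64, 51), (211, 93, 74, 59), (212, 89, 71, 57), (213, 88, 71, 55), (214, 122, 82, 54), (215, 162, 102, 53), (216, 174, 110, 58), (217, 142, 97, 64), (218, 127, 118, 107), (219, 144, 141, 134), (220, 131, 127, 118), (221, 110, 106, 99), (222, 113, 110, 104), (223, 124, 120, 112), (224, 120, 115, 109), (225, 133, 126, 118)]
```

```bash
cat >> h.py <<'E'
def ray(f,u,v,a,c):
    "hit of pixel ray with plane x=a*y+c"
    fl=384/2/np.tan(np.radians(f["vertical_fov"])/2)
    d=R.from_euler("xyz",f["orientation"]).as_matrix()@np.array([(u-f["cx"])/fl,-(v-f["cy"])/fl,-1]);o=np.array(f["position"])
    k=(a*o[1]+c-o[0])/(d[0]-a*d[1]); return (o+k*d)*1000
E
python3 - <<'E'
from h import *;import pickle
f=pickle.load(open('f2.pkl','rb'))['side'];np.set_printoptions(precision=1,suppress=True)
a=.0385
for nm,c,pts in(("stop back edge",.5175-.0005,[(204.1,222),(205.7,236)]),("stop front edge",.5035,[(208.6,222),(209.4,229)]),("board front edge",.4748,[(216.7,222),(217.2,229),(217.6,236),(218.3,243)]),("board back edge",.4828,[(214.5,229),(214.8,236)]),("stop top back at col213",.5035,[(213,214.2)]),("board top front edge",.4748,[(219,217.3)])):
    for u,v in pts:
        p=ray(f,u,v,a,c); j=p[:2]-[511,194]; e=np.array([a,1])/np.hypot(a,1)
        print(nm,p,"along jig y:",(j@e).round(1))
E
```

```text
stop back edge [527.1 261.1  90.9] along jig y: 67.7
stop back edge [527.  259.1  42.5] along jig y: 65.7
stop front edge [513.5 259.4  92.8] along jig y: 65.4
stop front edge [513.4 258.2  68.7] along jig y: 64.2
board front edge [485.  264.  101.6] along jig y: 69.0
board front edge [485.  264.1  78.6] along jig y: 69.0
board front edge [485.  264.7  55.5] along jig y: 69.6
board front edge [485.  263.7  31.2] along jig y: 68.6
board back edge [493.  265.1  77.4] along jig y: 70.4
board back edge [493.1 266.4  54.7] along jig y: 71.6
stop top back at col213 [512.5 232.6 103.6] along jig y: 38.7
board top front edge [484.4 249.8 108.9] along jig y: 54.7
```

Run:
```python
from h import *;import pickle
F0=pickle.load(open('f0.pkl','rb'))['side'];f=pickle.load(open('f2.pkl','rb'))['side'];np.set_printoptions(precision=1,suppress=True)
e=np.array([.0385,1])/np.hypot(.0385,1);n=np.array([1,-.0385])/np.hypot(.0385,1)
def show(nm,f,cols,rows):
    P=cloud(f)*1000
    for c in cols:
        q=P[rows[0]:rows[1],c,:2]-[511,194]; print(nm,c,"y",np.nanmedian(q@e).round(1),"sd",np.nanstd(q@e).round(1),"x",np.nanmedian(q@n).round(1))
show("stop f0",F0,range(204,214),(219,240)); show("stop f2",f,range(204,214),(219,240)); show("board",f,range(213,224),(222,242))
```

```text
stop f0 204 y 21.7 sd 22.7 x 47.9
stop f0 205 y 41.3 sd 17.2 x 30.7
stop f0 206 y 66.1 sd 6.7 x 9.9
stop f0 207 y 66.4 sd 2.2 x 6.7
stop f0 208 y 65.8 sd 1.1 x 3.1
stop f0 209 y 65.7 sd 2.0 x 0.0
stop f0 210 y 61.7 sd 3.1 x -0.8
stop f0 211 y 56.7 sd 3.9 x -0.1
stop f0 212 y 50.6 sd 3.3 x 0.2
stop f0 213 y 45.2 sd 3.0 x -0.4
stop f2 204 y 21.1 sd 21.2 x 48.2
stop f2 205 y 37.4 sd 19.2 x 33.2
stop f2 206 y 66.2 sd 7.3 x 10.2
stop f2 207 y 67.8 sd 2.2 x 5.5
stop f2 208 y 66.5 sd 2.2 x 3.5
stop f2 209 y 64.4 sd 2.2 x 0.9
stop f2 210 y 61.4 sd 2.3 x -0.1
stop f2 211 y 55.2 sd 3.8 x 0.5
stop f2 212 y 51.5 sd 3.6 x -0.5
stop f2 213 y 44.6 sd 2.6 x -0.1
board 213 y 45.3 sd 3.7 x 0.0
board 214 y 41.4 sd 34.7 x -0.9
board 215 y 67.8 sd 17.1 x -19.8
board 216 y 71.0 sd 1.7 x -25.9
board 217 y 69.2 sd 2.0 x -27.4
board 218 y 64.0 sd 2.9 x -28.1
board 219 y 59.8 sd 3.3 x -28.2
board 220 y 53.8 sd 3.4 x -28.5
board 221 y 49.4 sd 3.8 x -29.1
board 222 y 44.7 sd 3.7 x -29.0
board 223 y 38.4 sd 7.7 x -28.6
```

Run:
```python
from h import *;import pickle
f=pickle.load(open('f0.pkl','rb'))['top'];fl=384/2/np.tan(np.radians(f["vertical_fov"])/2)
M=R.from_euler("xyz",f["orientation"]).as_matrix();o=np.array(f["position"])
def hit(u,v,z):
    d=M@np.array([(u-f["cx"])/fl,-(v-f["cy"])/fl,-1]);return (o+(z-o[2])/d[2]*d)*1000
im=f['frame'].astype(int)
for r in range(185,195): print(r,"".join('O' if (p[0]-p[2]>90) else ('o' if p[0]-p[2]>45 else '.') for p in im[r,184:238]))
for r in (187,188,189): print(r,im[r,187:192].tolist(),im[r,229:234].tolist(),hit(189,r,.11).round(1),hit(231,r,.11).round(1))
```

```text
185 .....................................................o
186 ..oo.oOOOOOOOOo......................ooOOOOOo........o
187 ...o.OOOOOOOOOo.....................oOOOOOOOOO.......o
188 ...o.OOOOOOOOOOo....................OOOOOOOOOO.......o
189 .....OOOOOOOOOoooOOOOOOOOOOOOOOOOOOOOOOOOOOOOO.......o
190 ..oo.ooOOOOOOOoooOOOOOOOOOOOOOOOOOOOOOOOOOOOOOo......o
191 ooooo...ooooooooOOOOOOOOOOOOOOOOOOOOOOOoooooooo......o
192 oooooo....ooooooOOOOOOOOOOOOOOOOOOOOOOOOOoOOoOo......o
193 .o..o........................oooooooooooooooooo.....oo
194 ....................................................oo
187 [[143, 116, 97], [138, 115, 97], [208, 137, 93], [248, 167, 89], [252, 177, 92]] [[157, 92, 56], [65, 64, 63], [57, 64, 67], [67, 71, 71], [94, 97, 103]] [523.5 258.3 110. ] [519.8 110.6 110. ]
188 [[148, 124, 102], [141, 120, 102], [225, 161, 97], [252, 184, 93], [251, 175, 92]] [[173, 90, 37], [71, 60, 56], [63, 67, 72], [66, 67, 69], [95, 98, 101]] [520.  258.3 110. ] [516.2 110.6 110. ]
189 [[154, 130, 109], [150, 128, 108], [199, 146, 98], [232, 151, 80], [232, 142, 77]] [[185, 101, 45], [81, 56, 46], [68, 67, 67], [61, 66, 69], [96, 102, 106]] [516.4 258.3 110. ] [512.6 110.7 110. ]
```

step_arm(motion=[[[2, 0, 1, 0], [1.7, 0, 0, 0], [0, -5, 0, 0], [0, -5, 0, 0], [0, -4, 0, 0]]])

```text
t: 11.75
ee_pos: [0.5018, 0.19, 0.0623]
tcp_rot: [-3.141, 0.0, -1.614]
force: [-0.8, 0.1, -2.3]
opening: 0.078
gripper_force: 88.2
```

step_arm(motion=[[[0, -2, 0, 0], [0, -2, 0, 0], [0, -2, 0, 0], [0, -1, 0, 0], [0, 0, 0, 0]]])

```text
t: 12.38
ee_pos: [0.5082, 0.1897, 0.0623]
tcp_rot: [3.142, 0.0, -1.613]
force: [0.9, 0.5, -1.5]
opening: 0.084
gripper_force: 88.2
```

```bash
cat > e.py <<'E'
from h import *;from bench import *;import pickle
s=get_state();print(np.round(s['ee_pos'],4),s['tcp_rot'].round(4),s['joints'].round(3),s['force'].round(1),s['wrist_torque'].round(2))
f=grab_frame('side');pickle.dump(f,open('f3.pkl','wb'))
e=np.array([.0385,1])/np.hypot(.0385,1);n=np.array([1,-.0385])/np.hypot(.0385,1)
P=cloud(f)*1000
for c in range(204,224):
    q=P[222:238,c,:2]-[511,194]; p=f['frame'][222:238,c].mean(0).astype(int);print(c,"y",np.nanmedian(q@e).round(1),"x",np.nanmedian(q@n).round(1),p)
a=cv2.resize(f['frame'][180:252,190:262],(576,576),interpolation=3);cv2.imwrite('pics/g4.png',a[:,:,::-1])
E
python3 e.py
```

```text
[0.5082 0.1897 0.0623] [ 3.1415  0.     -1.6134] [ 0.199  0.82  -0.932  2.101  1.011  0.765  1.7  ] [ 0.9  0.5 -1.5] [-0.02 -0.01  0.03]
204 y 22.6 x 47.2 [88 86 91]
205 y 35.5 x 34.1 [118  88  69]
206 y 66.2 x 11.0 [150  73  17]
207 y 65.6 x 7.1 [153  75  18]
208 y 66.9 x 3.5 [155  76  17]
209 y 66.3 x 0.4 [144  74  24]
210 y 65.3 x -2.3 [113  72  41]
211 y 65.3 x -6.4 [118  78  48]
212 y 64.1 x -8.4 [128 107  88]
213 y 58.9 x -9.3 [143 137 127]
214 y 54.5 x -9.4 [146 134 107]
215 y 50.6 x -9.6 [140 127 101]
216 y 43.2 x -9.1 [150 140 121]
217 y 38.5 x -9.1 [156 145 119]
218 y 31.7 x -8.8 [147 130  96]
219 y 28.6 x -9.7 [152 130  82]
220 y 23.5 x -10.2 [147 132 104]
221 y 16.7 x -9.5 [134 125 107]
222 y 7.2 x -8.1 [120 111  96]
223 y 3.9 x -9.3 [128 113  83]
```

View pics/g4.png

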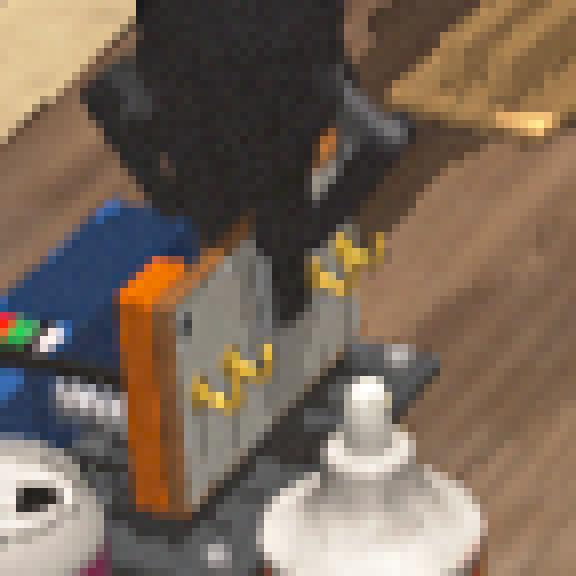

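The board is about 1 mm short of the stop, with ends and top edges even to within about 1 mm. The stop upright is at (145,400) and the board end at (172,410). Pushing in now.

step_arm(motion=[[[-0.5, -1, 0, 0], [0, -1, 0, 0], [0, -1, 0, 0], [0, -1, 0, 0], [0, 0, 0, 0]]])

```text
t: 13.05
ee_pos: [0.5115, 0.1899, 0.0622]
tcp_rot: [3.141, -0.0, -1.613]
force: [-3.3, -0.6, -0.1]
opening: 0.081
gripper_force: 88.4
```

step_arm(motion=[[[0, -1, 0, 0], [0, -1, 0, 0], [0, -1, 0, 0], [0, -1, 0, 0], [0, 0, 0, 0]]])

```text
t: 13.68
ee_pos: [0.5147, 0.1897, 0.0622]
tcp_rot: [3.139, -0.001, -1.613]
force: [-6.1, -0.6, 1.3]
opening: 0.083
gripper_force: 88.7
```

step_arm(motion=[[[0, -1, 0, 0], [0, -1, 0, 0], [0, -1, 0, 0], [0, -1, 0, 0], [0, 0, 0, 0]]])

```text
t: 14.3
ee_pos: [0.5172, 0.1896, 0.0622]
tcp_rot: [3.137, -0.001, -1.612]
force: [-8.9, -0.4, 2.9]
opening: 0.08
gripper_force: 88.9
```

```bash
python3 e.py | head -14; python3 -c "
import pickle,cv2,numpy as np
f=pickle.load(open('f3.pkl','rb'));a=cv2.resize(f['frame'][195:250,175:230],(715,600),interpolation=3);cv2.imwrite('pics/g5.png',a[:,:,::-1])"
```

```text
[0.5172 0.1896 0.0622] [ 3.1373e+00 -1.2000e-03 -1.6124e+00] [ 0.204  0.829 -0.934  2.08   1.     0.781  1.725] [-8.9 -0.4  2.9] [-0.13  1.56  0.05]
204 y 66.1 x 17.2 [152  74  16]
205 y 67.1 x 13.4 [153  75  19]
206 y 65.5 x 10.4 [149  76  21]
207 y 66.1 x 7.1 [118  72  39]
208 y 66.9 x 3.0 [116  77  46]
209 y 64.9 x 1.0 [125  98  75]
210 y 60.9 x 0.3 [140 132 122]
211 y 55.7 x 0.4 [147 135 112]
212 y 53.3 x -0.6 [142 130 104]
213 y 46.8 x -0.5 [151 139 115]
214 y 40.3 x -0.8 [152 140 117]
215 y 33.7 x 0.2 [158 137  97]
216 y 32.0 x -1.7 [151 131  88]
```

View pics/g5.png

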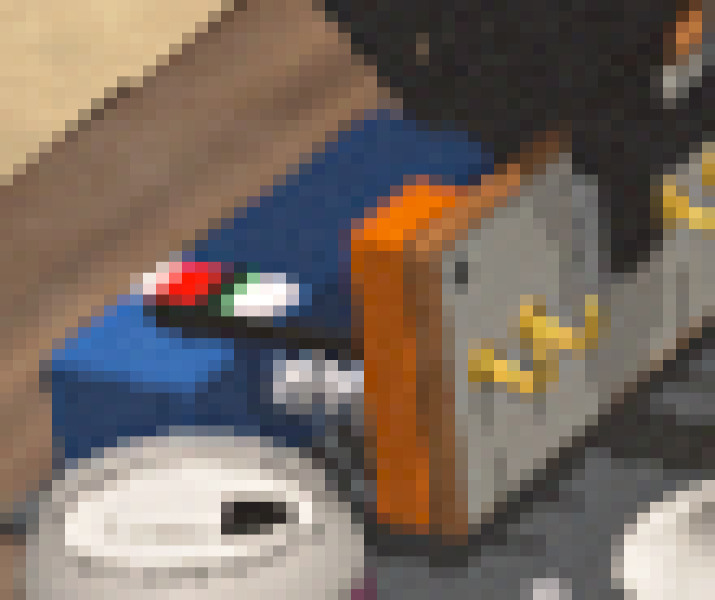

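The pointer bar at (240,315) ends over the green area at (240,285), short of the red. The ends are even. Adding 1 mm, then holding.

step_arm(motion=[[[0, -1, 0, 0], [0, 0, 0, 0], [0, 0, 0, 0], [0, 0, 0, 0], [0, 0, 0, 0]]])

```text
t: 14.98
ee_pos: [0.5178, 0.1896, 0.0621]
tcp_rot: [3.137, -0.001, -1.612]
force: [-10.4, 0.1, 2.5]
opening: 0.08
gripper_force: 88.9
```

step_arm(motion=[[[0, 0, 0, 0], [0, 0, 0, 0], [0, 0, 0, 0], [0, 0, 0, 0], [0, 0, 0, 0]]])

```text
t: 15.6
ee_pos: [0.5177, 0.1896, 0.0621]
tcp_rot: [3.137, -0.001, -1.612]
force: [-8.8, 0.0, 2.9]
opening: 0.079
gripper_force: 88.9
```

step_arm(motion=[[[0, 0, 0, 0], [0, 0, 0, 0], [0, 0, 0, 0], [0, 0, 0, 0], [0, 0, 0, 0]]])

```text
t: 16.23
ee_pos: [0.5177, 0.1896, 0.0621]
tcp_rot: [3.137, -0.001, -1.612]
force: [-9.3, -0.9, 3.0]
opening: 0.082
gripper_force: 88.9
```

step_arm(motion=[[[0, 0, 0, 0], [0, 0, 0, 0], [0, 0, 0, 0], [0, 0, 0, 0], [0, 0, 0, 0]]])

```text
t: 16.85
ee_pos: [0.5177, 0.1896, 0.0621]
tcp_rot: [3.137, -0.001, -1.612]
force: [-9.5, -0.9, 3.1]
opening: 0.085
gripper_force: 88.9
```

```bash
python3 e.py | head -18
python3 - <<'E'
from h import *;import pickle
F0=pickle.load(open('f0.pkl','rb'))['side'];f=pickle.load(open('f3.pkl','rb'))
# top edges near +y end: stop cols 204-206, board cols 210-214; highest z of each
P=cloud(f)*1000
for c in range(204,216):
    z=P[205:250,c,2];x=P[205:250,c,0];k=(x<545)&(z>15)&(z<125); print(c,"z range",z[k].min().round(1),z[k].max().round(1))
E
```

```text
[0.5177 0.1896 0.0621] [ 3.1366e+00 -1.3000e-03 -1.6122e+00] [ 0.204  0.83  -0.934  2.078  0.999  0.782  1.727] [-9.5 -0.9  3.1] [-0.09  1.68 -0.04]
204 y 66.7 x 16.5 [154  75  16]
205 y 65.3 x 14.0 [155  76  19]
206 y 65.6 x 10.4 [145  75  23]
207 y 66.3 x 7.0 [113  71  40]
208 y 65.7 x 3.7 [118  78  48]
209 y 64.7 x 1.1 [129 106  86]
210 y 60.0 x 0.6 [144 137 127]
211 y 55.2 x 0.6 [147 134 107]
212 y 50.4 x 0.4 [142 130 104]
213 y 44.9 x 0.6 [152 139 116]
214 y 39.3 x 0.0 [153 141 119]
215 y 34.3 x 0.1 [159 140 101]
216 y 29.9 x -0.7 [159 136  83]
217 y 25.2 x -0.7 [148 134 105]
218 y 17.0 x 0.0 [136 125 106]
219 y 9.1 x 1.2 [120 109  92]
220 y 4.0 x 1.2 [129 113  85]
204 z range 24.6 111.5
205 z range 21.2 112.5
206 z range 21.5 112.3
207 z range 20.9 111.1
208 z range 24.8 113.6
209 z range 20.8 114.4
210 z range 22.0 110.6
211 z range 24.6 116.0
212 z range 19.6 112.6
213 z range 22.3 114.3
214 z range 18.3 114.8
215 z range 24.7 115.5
```

step_arm(motion=[[[0, 0, 0, 0], [0, 0, 0, 0], [0, 0, 0, 0], [0, 0, 0, 0], [0, 0, 0, 0]]])

```text
t: 17.52
ee_pos: [0.5177, 0.1896, 0.0621]
tcp_rot: [3.137, -0.001, -1.612]
force: [-9.8, -0.7, 3.5]
opening: 0.08
gripper_force: 88.9
```

step_arm(motion=[[[0, 0, 0, 0], [0, 0, 0, 0], [0, 0, 0, 0], [0, 0, 0, 0], [0, 0, 0, 0]]])

```text
t: 18.15
ee_pos: [0.5178, 0.1896, 0.0621]
tcp_rot: [3.137, -0.001, -1.612]
force: [-9.1, -0.2, 3.9]
opening: 0.079
gripper_force: 88.9
```

step_arm(motion=[[[0, 0, 0, 0], [0, 0, 0, 0], [0, 0, 0, 0], [0, 0, 0, 0], [0, 0, 0, 0]]])

```text
t: 18.77
ee_pos: [0.5177, 0.1896, 0.0621]
tcp_rot: [3.137, -0.001, -1.612]
force: [-10.0, -1.0, 3.5]
opening: 0.082
gripper_force: 88.9
```

step_arm(motion=[[[0, 0, 0, 0], [0, 0, 0, 0], [0, 0, 0, 0], [0, 0, 0, 0], [0, 0, 0, 0]]])

```text
t: 19.4
ee_pos: [0.5177, 0.1896, 0.0621]
tcp_rot: [3.137, -0.001, -1.612]
force: [-9.8, -0.3, 3.0]
opening: 0.084
gripper_force: 88.9
```

step_arm(motion=[[[0, 0, 0, 0], [0, 0, 0, 0], [0, 0, 0, 0], [0, 0, 0, 0], [0, 0, 0, 0]]])

```text
t: 20.02
ee_pos: [0.5177, 0.1896, 0.0621]
tcp_rot: [3.137, -0.001, -1.612]
force: [-9.7, -0.4, 3.1]
opening: 0.082
gripper_force: 88.9
```

```bash
python3 -c "
from bench import *
s=get_state();print(s['t'],s['force'],s['ee_pos']);print(hand_in())"
```

```text
20.025 [-9.74014685 -0.41461616  3.14277198] [0.5177465  0.18961491 0.06211151]
the job is handed in; nothing more can be done
None
```

I handed the job in at 20 s: the board is turned round, its back is against the stop with ends and tops even to about 1–2 mm, and the arm still grips it and holds a steady push of about 9.5 N (green range 6 to 14 N), kept up for about 5 s.

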